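# Run the saline board out to the pointer and hold it level

## Robot

A 6-joint arm with a two-finger parallel gripper is mounted at the origin on the work surface. World frame = base frame: x ahead of the robot, y to its left, z up, the work surface at z = 0. Lengths are in mm, angles in rad, forces in N, time in s.
With the tool pointing down it reaches from about 275 to 1000 mm from the base axis. Payload 8.4 kg.
Tool frame: the origin (TCP) lies between the finger pads; the fingertips stand r.nose_length ahead of it and the grasp point (between the pads) lies 8 mm behind it (r.nose_length is the distance from the TCP to the fingertips, in mm); y points along the fingers, x is the direction in which the jaws open and shut, and the axes are right-handed (so a half turn about y gives the same grasp; the last joint's range is limited). The gripper opens to 85 mm and grips with 20 to 120 N. Pads are 22 mm wide; open, the fingers measure 114 mm over their backs; the gripper's body (76 mm by 85 mm) begins 54 mm behind the grasp point. The pads swing forward as they close: fully open they stand 13 mm farther back than shut.
Start: joints at [-1.273, 0.353, 1.633, -0, 1.155, -0.002], TCP at [184.579, -597.125, 242.281] pointing down, gripper open.
Joint ranges: [-2.63, 2.63], [-0.92, 2.1], [0.06, 2.66], [-1.3, 4.44], [0, 2.69], [-3.02, 3.02]. Speed limits (rad/s): [2.22, 2.22, 2.79, 3.14, 3.14, 3.14].

## Interface

Orientations are given as [roll, pitch, yaw] about the fixed x, y, z axes, in that order (R = Rz(yaw) Ry(pitch) Rx(roll)).
In Python, from rig import r, cams, order gives the robot as it stands. The module is installed in compiled form; this text tells all that it offers.
- The arm moves only by the shell command python3 -m crank 'ROWS' [FORCE]. ROWS is JSON, a list of rows, each a list of 7 numbers: the turn, a rotation vector about the tool's x, y, z in degrees, then the shift along the tool's x, y, z in cm, then the opening, from -1 (shut) to 1 (fully open). A call has exactly 10 rows; each row shifts and turns the pose as measured when the row begins, along the tool's axes as they then stand; what a row does not reach is not made up. A row lasts 1/12 s, in which the tool goes at most 41.7 mm and 7.16 degrees, less where a joint would pass 70% of its speed; a pose out of reach is approached as far as the arm can. A call with a gripper value outside its range is refused whole. The fingers move at their own pace and stop on an object; FORCE is the grip in N (left out, the last holds). Time passes only in rows, so rows that do not move let the fingers close, or fill a call up. It gives the time, the measured TCP pose, the force and the opening at its end, in the units of the state.
- r.sense(): the state, without advancing time (a new reading comes with each control period).
- cams.grab_frame(name): name is "scene" or "top"; returns the picture (480x640x3 uint8, blue, green, red); there is no depth.
- cams.camera_info(name): a dict with "intrinsics" (3x3 intrinsics, pixels), "view" (4x4, takes a point from world to camera coordinates). Camera axes: x right, y up, looking along -z (the intrinsics and any distortion apply to the point x, -y, -z); pixel columns grow to the right and rows downward; lengths in mm; the calibration is good to about 2 mm. A picture is of the moment at which its call begins. camera_info takes no time and is no camera call.
- order.sign_off(): hands the job in, once; it reports no verdict.
The state is a dict: "clock": time; "qpos": joint angles; "qvel": joint speeds; "joint_efforts": joint torques, N m; "eef_pos": TCP position; "tcp_rot": TCP orientation; "contact_force": force on the tool from outside, world axes, zero at the start; "wrist_torque": the same for the moment, N m; "opening": opening from 0.0 (shut) to 1.0 (fully open).
Only numpy, scipy, OpenCV 4.12 (cv2) and the standard library are available. Lean on these libraries where they do the work, as an engineer would, in place of code of your own. Each camera call takes 0.05 s, during which the arm holds its last target.

## Task

Draw the red-knobbed bolt fully back, then take the blue board by its white handle and slide it out along the stand until its yellow outer edge is level with the tip of the red pointer. With the bottles on it the board would tip over the end of the stand, so finish while still holding it there, level and still, for a colleague to fit a prop under it. Keep it down on the stand while it slides, keep the three bottles standing on it, and leave the other things on the counter alone.

Things in the scene. Friction and masses are not known exactly. Their poses are not given: they have to be found in the camera images.
- riser: White stand fixed to the counter, 156 x 300 mm, top 90 mm high. Origin under its centre; its -y is OUTWARD, the way the board slides; its outer end is 150 mm from the origin. Two rails 12 mm high guide the board with 3 mm play each side. On its +x side, 50 mm inward of the origin, is the bolt: plate top 95 mm high, steel barrel at x 68 to 82 mm with its top 128 mm high.
- bolt (a joint): Travel of the bolt in m: 0 fully in, lying across in front of the handle and stopping the board; 0.045 fully drawn (end stop). It moves along the stand's +x axis, away from the board, with about 2 N of friction and stays where it is left; it has no spring. It counts as fully back above 0.036.
- bolt_knob (a point): The upright red knob of the bolt, a pin 16 mm across: this point is on its axis, about 150 mm above the counter; the knob's top is 22 mm above this point. It moves with the bolt; x, y, z axes parallel to the stand's.
- handle (a point): Centre of the white handle of the board: an upright bar 16 mm thick along the sliding direction, 80 mm long across it, 45 mm tall above the board's top. The point is halfway up, 22.5 mm above the board's top, on the board's centre line; axes are the board's (-y outward). The handle lies 290 mm inward (+y) of the board's outer edge.
- board: Loose blue board, 130 mm wide (x), 320 long (y), 10 thick, about 0.4 kg; origin under its centre; -y outward. It lies on the stand between the rails, underside 90 mm above the counter. A 14 mm lip near its outer end holds three bottles. It starts 20 to 50 mm out over the stand's end and begins to tip at about 120 mm; the pointer asks for 155 to 200 mm.
- board_edge (a point): Middle of the yellow outer edge of the board, on its top face; axes are the board's (-y outward, z up).
- pointer_tip (a point): Tip of the red horizontal pointer beside the board's path, about 104 mm above the counter and 10 mm clear of the board's side (+x side of the stand); axes parallel to the stand's. The board's outer edge must come level with it along the stand's y.
- pointer: Fixed stand of the red pointer: dark foot 60 x 50 mm, steel post 12 mm across and 130 mm tall. Origin under the post, on the counter.
- bottle0_mid (a point): Clear saline bottle, 38 mm across, 90 mm tall, about 0.09 kg, standing loose in the lip at the board's outer end; the point is its centre, halfway up, z along the bottle.
- bottle1_mid (a point): Clear saline bottle, 38 mm across, 90 mm tall, about 0.09 kg, standing loose in the lip at the board's outer end; the point is its centre, halfway up, z along the bottle.
- bottle2_mid (a point): Clear saline bottle, 38 mm across, 90 mm tall, about 0.09 kg, standing loose in the lip at the board's outer end; the point is its centre, halfway up, z along the bottle.
- spare_bottle: Bystander: clear bottle 44 mm across, 110 mm tall; origin under it.
- swab_jar: Bystander: glass jar 60 mm across, 80 mm tall; origin under it.
- bowl: Bystander: steel bowl 100 mm across, 40 mm tall; origin under it.
- tape: Bystander: white tape roll 70 mm across, 20 mm tall, lying flat; origin under it.
- amber_bottle: Bystander: amber bottle 50 mm across, 100 mm tall; origin under it.

How it is judged:
By the outcome, as a careful person would: the job done as asked, in the order asked, and still so for the second after the job is handed in, while the arm keeps its last pose, push and grip.
It also fails if it takes over 51 s, if anything falls off the work surface, if the arm or the gripper's body presses on something with over 40 N, if the wrist force passes 120 N, or if a joint passes its speed limit or range.

## Working session

There is one attempt and no reset: what is moved stays moved. The work goes in short steps, Python scripts to look and compute and a shell command to move; the robot and the scene stay as the last step left them, time stands still between calls to the robot, and variables do not carry over. Pictures are saved under pics/ and viewed, and the job is handed in when it is done.

```bash
mkdir -p pics; ls; python3 - <<'E'
from rig import r,cams,order
import cv2,numpy as np
s=r.sense(); print({k:np.round(v,3).tolist() for k,v in s.items()}, r.nose_length)
for n in("scene","top"):
    cv2.imwrite(f"pics/{n}0.png",cams.grab_frame(n)); i=cams.camera_info(n); print(n,{k:(np.round(v,3).tolist() if not isinstance(v,str) else v) for k,v in i.items()})
E
```

```text
pics
{'clock': 0.0, 'qpos': [-1.273, 0.354, 1.634, -0.0, 1.155, -0.002], 'qvel': [-0.0, 0.0, -0.002, -0.0, -0.0, -0.001], 'joint_efforts': [-0.004, -60.526, -34.208, -0.0, 0.009, -0.0], 'eef_pos': [184.44, -596.685, 241.542], 'tcp_rot': [-1.571, 0.001, -1.271], 'contact_force': [0.77, 0.406, -0.762], 'wrist_torque': [0.02, -0.007, 0.035], 'opening': 0.999} 11.0
scene {'intrinsics': [[602.877, 0.0, 321.818], [0.0, 602.877, 239.347], [0.0, 0.0, 1.0]], 'view': [[0.852, 0.523, -0.01, -465.547], [-0.378, 0.629, 0.679, 150.455], [0.361, -0.575, 0.734, -1686.73], [0.0, 0.0, 0.0, 1.0]]}
top {'intrinsics': [[465.398, 0.0, 320.245], [0.0, 465.398, 233.961], [0.0, 0.0, 1.0]], 'view': [[0.028, -0.999, -0.02, -30.932], [0.999, 0.027, 0.033, -530.847], [-0.032, -0.021, 0.999, -1312.631], [0.0, 0.0, 0.0, 1.0]]}
```

View pics/scene0.png

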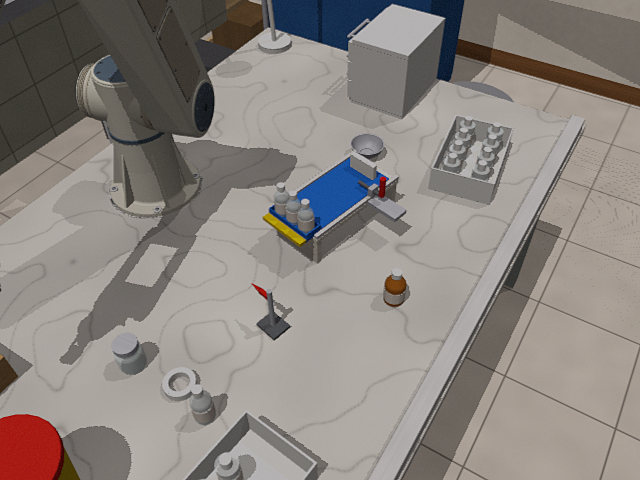

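View pics/top0.png

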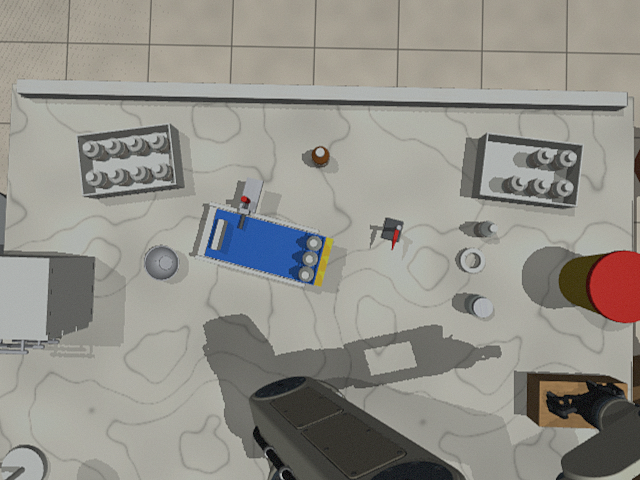

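```bash
python3 - <<'E'
import cv2
a=cv2.imread("pics/top0.png")[160:310,180:430]; cv2.imwrite("pics/top0c.png",cv2.resize(a,None,fx=3.2,fy=3.2,interpolation=cv2.INTER_CUBIC))
a=cv2.imread("pics/scene0.png")[130:350,230:430]; cv2.imwrite("pics/scene0c.png",cv2.resize(a,None,fx=2.7,fy=2.7,interpolation=cv2.INTER_CUBIC))
E
```

```text
(no output)
```

View pics/top0c.png

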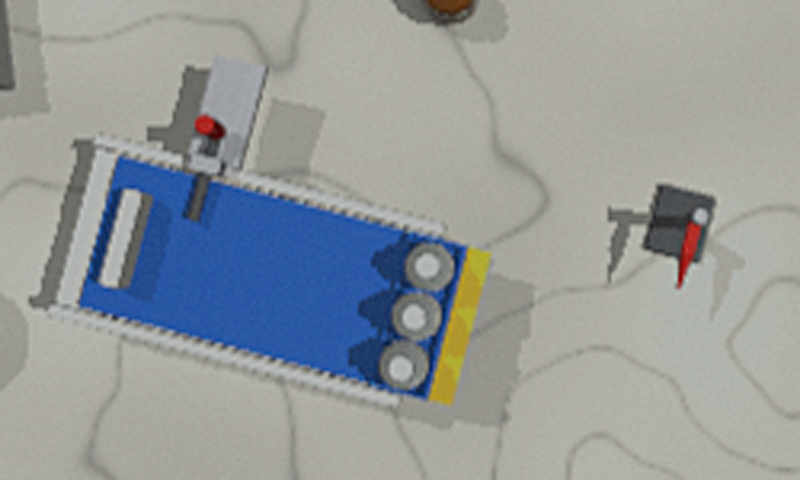

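View pics/scene0c.png

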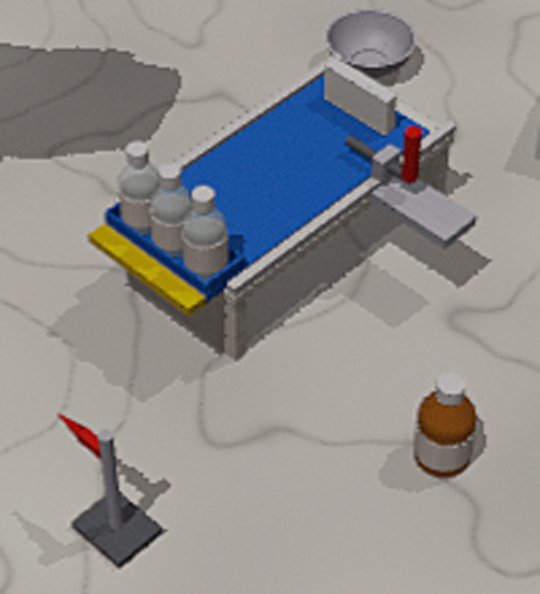

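```bash
cat > h.py <<'E'
import numpy as np,cv2
from rig import r,cams,order
def ray(n,uv):
    i=cams.camera_info(n);K=np.array(i["intrinsics"]);V=np.array(i["view"])
    uv=np.atleast_2d(uv).astype(float)
    d=np.c_[uv,np.ones(len(uv))]@np.linalg.inv(K).T
    d=d*[1,-1,-1]; R=V[:3,:3]; c=-R.T@V[:3,3]
    return c,d@R
def plane(n,uv,z):
    c,d=ray(n,uv); return c+d*((z-c[2])/d[:,2])[:,None]
def tri(a,b):
    c1,d1=ray("scene",a);c2,d2=ray("top",b);d1=d1[0];d2=d2[0]
    t=np.linalg.lstsq(np.c_[d1,-d2],c2-c1,rcond=None)[0]
    p,q=c1+t[0]*d1,c2+t[1]*d2
    return (p+q)/2,np.linalg.norm(p-q)
def proj(n,P):
    i=cams.camera_info(n);K=np.array(i["intrinsics"]);V=np.array(i["view"])
    p=V[:3,:3]@np.asarray(P,float)+V[:3,3];p=p*[1,-1,-1];q=K@p;return q[:2]/q[2]
def mask(im,c):
    h=cv2.cvtColor(im,cv2.COLOR_BGR2HSV)
    lo,hi={"y":((22,150,120),(34,255,255)),"b":((105,150,60),(125,255,255))}.get(c,(None,None))
    if c=="r": return cv2.inRange(h,(0,150,80),(6,255,255))|cv2.inRange(h,(174,150,80),(180,255,255))
    return cv2.inRange(h,lo,hi)
E
python3 - <<'E'
from h import *
for n in("scene","top"):
    im=cv2.imread(f"pics/{n}0.png")
    for c in "ybr":
        m=mask(im,c); k,l,s,ce=cv2.connectedComponentsWithStats(m)
        for j in range(1,k):
            x,y,w,h_,a=s[j]
            if a>8 and (190<x<440 if n=="top" else 200<x<420) and y>100:
                print(n,c,s[j],ce[j].round(1))
                ys,xs=np.nonzero(l==j); P=plane(n,np.c_[xs,ys],100)
                if c in"yb":
                    print(np.round(cv2.boxPoints(cv2.minAreaRect(P[:,:2].astype(np.float32)))).tolist(),cv2.minAreaRect(P[:,:2].astype(np.float32)))
                else:
                    i=np.argmin(xs) if n=="scene" else np.argmax(ys)
                    print("tip px",xs[i],ys[i],plane(n,[xs[i],ys[i]],104).round(1))
                    i=np.argmin(ys); print("top px",xs[i],ys[i],xs[ys==ys[i]])
E
```

```text
scene y [263 213  43  31 344] [283.8 228.3]
[[392.0, -25.0], [518.0, -54.0], [523.0, -33.0], [397.0, -4.0]] ((457.7041931152344, -28.946998596191406), (21.263652801513672, 129.61473083496094), 76.83905029296875)
scene b [ 270  158  119   83 2859] [331.9 195.5]
[[387.0, 2.0], [528.0, -33.0], [599.0, 255.0], [458.0, 290.0]] ((492.9234619140625, 128.55975341796875), (296.9440002441406, 145.64088439941406), 76.1824951171875)
scene r [379 177   7  21  96] [381.7 186.4]
tip px 379 191 [[593.8 198.1 104. ]]
top px 381 177 [381 382 383 384]
scene r [252 284  15  15  69] [260.7 290.8]
tip px 252 284 [[ 496.2 -207.4  104. ]]
top px 252 284 [252 253]
top y [314 238  19  48 325] [323.2 261.4]
[[392.0, -22.0], [516.0, -51.0], [520.0, -34.0], [396.0, -5.0]] ((456.3719177246094, -28.128063201904297), (17.656970977783203, 127.20265197753906), 76.8604736328125)
top b [ 205  209  120   75 4377] [262.3 245.6]
[[396.0, -2.0], [521.0, -31.0], [590.0, 258.0], [464.0, 287.0]] ((492.8886413574219, 128.014892578125), (297.1820983886719, 128.83535766601562), 76.67304229736328)
top r [241 196   6   6  29] [243.6 198.6]
tip px 243 201 [[610.2 188.4 104. ]]
top px 243 196 [243 244]
top r [392 229   7  20  63] [394.7 237.2]
tip px 392 248 [[ 496.7 -207.6  104. ]]
top px 395 229 [395]
```

```bash
python3 - <<'E'
from h import *
print("knob tri", tri([381.7,186.4],[243.6,198.6]))
print("knob top scene z172",plane("scene",[382.3,178.5],172), "top", plane("top",[243.4,198.2],172))
im=cv2.imread("pics/top0.png")
h=cv2.cvtColor(im,cv2.COLOR_BGR2HSV)
m=cv2.inRange(h,(0,0,150),(180,60,255)); m[:,:205]=0;m[:215]=0;m[255:]=0;m[:,230:]=0
k,l,s,c=cv2.connectedComponentsWithStats(m)
for j in range(1,k):
  if s[j][4]>20:
    print(s[j],c[j]); ys,xs=np.nonzero(l==j);P=plane("top",np.c_[xs,ys],145);print(P.mean(0),cv2.minAreaRect(P[:,:2].astype(np.float32)))
a=np.radians(76.75);yi=np.array([np.cos(a),np.sin(a)]);xs_=np.array([yi[1],-yi[0]])
e=np.array([454,-38.]);hd=e+290*yi;print("handle",hd, "knob rel handle", [(np.array([606,187])-hd)@xs_,(np.array([606,187])-hd)@yi])
print("slide",(np.array([496.5,-207.5])-e)@yi)
s=r.sense();Rt=cv2.Rodrigues(np.zeros(3))[0]
from scipy.spatial.transform import Rotation as Ro
R=Ro.from_euler('xyz',s["tcp_rot"]).as_matrix();print(R.round(3))
E
```

```text
knob tri (array([610.98077993, 178.5765134 , 143.14763553]), np.float64(3.727476344103115))
knob top scene z172 [[611.0738858  173.59346732 172.        ]] top [[610.50945809 174.77237376 172.        ]]
[205 215   9  34 167] [208.05389222 227.90419162]
[534.88047412 268.06485449 145.        ] ((526.9522094726562, 270.7935485839844), (16.87099838256836, 86.74576568603516), 77.92532348632812)
[211 219  13  31 170] [217.30588235 233.87058824]
[520.25798067 243.76489856 145.        ] ((520.0161743164062, 243.4789276123047), (14.43299674987793, 79.91681671142578), 76.84683227539062)
handle [520.46811337 244.27998495] knob rel handle [np.float64(96.38355932844499), np.float64(-36.151207426192144)]
slide -155.2467676948434
[[ 0.295 -0.     0.955]
 [-0.955  0.001  0.295]
 [-0.001 -1.     0.   ]]
```

```bash
python3 -m crank '[[0,0,0,-2.77,0,2.88,1],[0,0,0,-2.77,0,2.88,1],[0,0,0,-2.77,0,2.88,1],[0,0,0,-2.77,0,2.88,1],[0,0,0,-2.77,0,2.88,1],[0,0,0,-2.77,0,2.88,1],[0,0,0,-2.77,0,2.88,1],[0,0,0,-2.77,0,2.88,1],[0,0,0,-2.77,0,2.88,1],[0,0,0,-2.77,0,2.88,1]]' 40
```

```text
clock: 0.93
eef_pos: [379.7, -238.4, 237.9]
tcp_rot: [-1.573, 0.002, -1.282]
contact_force: [0.9, -0.6, -0.0]
opening: 1.001
```

```bash
python3 -m crank '[[0,0,0,-2.8,-0.1,2.88,1],[0,0,0,-2.8,-0.1,2.88,1],[0,0,0,-2.8,-0.1,2.88,1],[0,0,0,-2.8,-0.1,2.88,1],[0,0,0,-2.8,-0.1,2.88,1],[0,0,0,-2.8,-0.1,2.88,1],[0,0,0,-2.8,-0.1,2.88,1],[0,0,0,-2.8,-0.1,2.88,1],[0,0,0,-2,-0.1,2,1],[0,0,0,-1,-0.1,1,1]]'
cat > st.py <<'E'
import sys
from h import *
from scipy.spatial.transform import Rotation as Ro
a=np.radians(76.75);yi=np.array([np.cos(a),np.sin(a),0]);xo=np.array([yi[1],-yi[0],0])
s=r.sense();R=Ro.from_euler('xyz',s["tcp_rot"])
D=Ro.from_matrix(np.c_[-yi,[0,0,-1],xo])
print("clock",round(s["clock"],2),"pos",s["eef_pos"].round(1) if hasattr(s["eef_pos"],"round") else s["eef_pos"],"op",round(s["opening"],3),"F",np.round(s["contact_force"],1),"T",np.round(s["wrist_torque"],2))
F=np.array(s["contact_force"]);print("F stand axes x,yin,z",round(F@xo,1),round(F@yi,1),round(F[2],1))
print("turn needed (tool deg)",np.degrees((R.inv()*D).as_rotvec()).round(2),"q",np.round(s["qpos"],2))
if len(sys.argv)>3:
    t=np.array(list(map(float,sys.argv[1:4])))-s["eef_pos"]
    print("shift cm now axes",(R.inv().apply(t)/10).round(2),"desired axes",(D.inv().apply(t)/10).round(2))
E
python3 st.py 610.8 174.2 240
```

```text
clock: 1.77
eef_pos: [560.2, 98.8, 247.0]
tcp_rot: [-1.573, 0.003, -1.279]
contact_force: [-1.3, -0.4, -0.5]
opening: 0.999
clock 1.77 pos [560.2  98.8 247. ] op 0.999 F [-1.3 -0.4 -0.5] T [ 0.02 -0.05 -0.01]
F stand axes x,yin,z -1.2 -0.6 -0.5
turn needed (tool deg) [ 0.17 29.99 -0.14] q [0.17 0.26 1.75 0.   1.13 1.45]
shift cm now axes [-5.76  0.7   7.02] desired axes [-8.5   0.7   3.19]
```

```bash
python3 -m crank '[[0,6,0,0,0,0,1],[0,6,0,0,0,0,1],[0,6,0,0,0,0,1],[0,6,0,0,0,0,1],[0,6,0,0,0,0,1],[0,0,0,-2.1,0,0.8,1],[0,0,0,-2.1,0,0.8,1],[0,0,0,-2.1,0,0.8,1],[0,0,0,-1.6,0,0.6,1],[0,0,0,0,0,0,1]]'
python3 st.py 610.8 174.2 240
```

```text
clock: 2.6
eef_pos: [608.3, 169.2, 243.2]
tcp_rot: [-1.581, -0.004, -1.827]
contact_force: [-0.2, -0.5, 0.1]
opening: 0.998
clock 2.6 pos [608.3 169.2 243.2] op 0.998 F [-0.2 -0.5  0.1] T [ 0.02 -0.02  0.01]
F stand axes x,yin,z -0.1 -0.5 0.1
turn needed (tool deg) [ 0.61 -1.44  0.21] q [0.27 0.37 1.61 0.   1.18 2.09]
shift cm now axes [-0.55  0.32  0.12] desired axes [-0.54  0.32  0.13]
```

```bash
python3 -m crank '[[0.6,-1.4,0.2,-0.5,1,0.1,1],[0,0,0,0,1.8,0,1],[0,0,0,0,1.8,0,1],[0,0,0,0,1.8,0,1],[0,0,0,0,1.8,0,1],[0,0,0,0,0.7,0,1],[0,0,0,0,0,0,1],[0,0,0,0,0,0,1],[0,0,0,0,0,0,1],[0,0,0,0,0,0,1]]'
python3 st.py 610.8 174.2 150
python3 - <<'E'
from h import *
a=cams.grab_frame("scene")[90:310,280:480]; cv2.imwrite("pics/s1.png",cv2.resize(a,None,fx=2.7,fy=2.7,interpolation=cv2.INTER_CUBIC))
E
```

```text
clock: 3.43
eef_pos: [607.4, 166.4, 151.8]
tcp_rot: [-1.573, -0.004, -1.802]
contact_force: [0.2, 0.1, -0.2]
opening: 0.998
clock 3.43 pos [607.4 166.4 151.8] op 0.998 F [ 0.2  0.1 -0.2] T [-0.04 -0.04 -0.05]
F stand axes x,yin,z 0.2 0.2 -0.2
turn needed (tool deg) [ 0.12 -0.01  0.25] q [ 0.27  0.46  1.7  -0.    0.99  2.07]
shift cm now axes [-0.84  0.18  0.16] desired axes [-0.84  0.18  0.16]
```

View pics/s1.png

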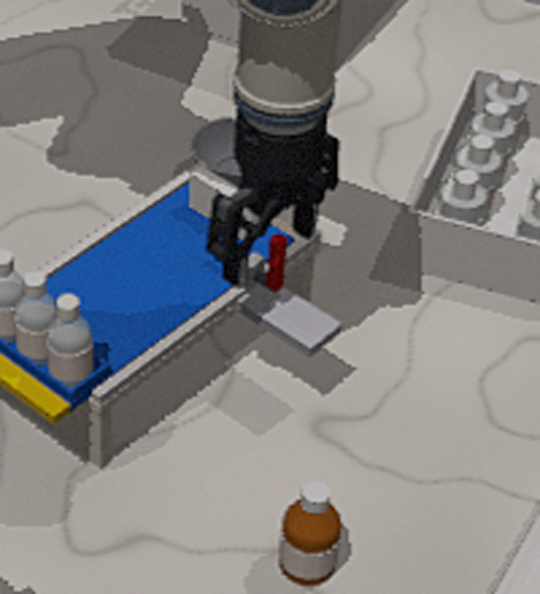

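```bash
python3 - <<'E'
from h import *
im=cams.grab_frame("scene")
m=mask(im,"r");m[:,:370]=0;m[:,400:]=0;m[300:]=0
ys,xs=np.nonzero(m);print(xs.min(),xs.max(),ys.min(),ys.max(),xs.mean(),ys.mean())
for p in ([607.4,166.4,152],[610.8,174.2,172],[610.8,174.2,140]): print(proj("scene",p))
cv2.imwrite("pics/t1.png",cv2.resize(cams.grab_frame("top")[160:310,180:380],None,fx=3.2,fy=3.2,interpolation=cv2.INTER_CUBIC))
E
```

```text
380 385 177 188 382.5151515151515 181.66666666666666
[379.02297507 185.93941466]
[382.31620074 178.31572778]
[381.47240161 188.24256609]
```

View pics/t1.png

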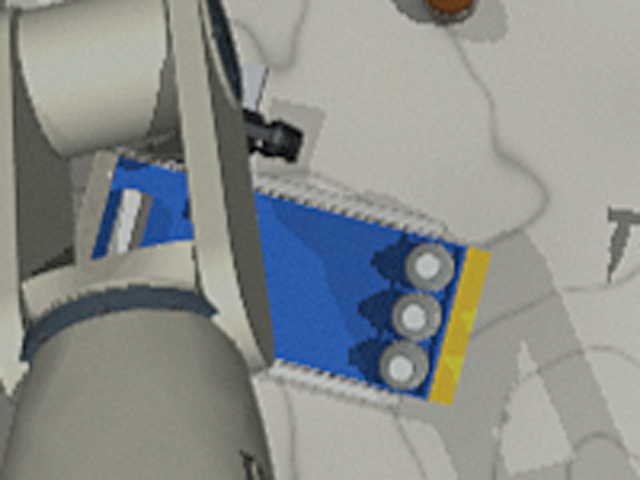

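```bash
python3 -m crank '[[0,0,0,-0.6,0.1,0.2,1],[0,0,0,-0.4,0,0,1],[0,0,0,0,0,0,1],[0,0,0,0,0,0,-1],[0,0,0,0,0,0,-1],[0,0,0,0,0,0,-1],[0,0,0,0,0,0,-1],[0,0,0,0,0,0,-1],[0,0,0,0,0,0,-1],[0,0,0,0,0,0,-1]]' 40
python3 st.py 610.8 174.2 150
```

```text
clock: 4.42
eef_pos: [612.0, 174.2, 152.4]
tcp_rot: [-1.572, -0.01, -1.8]
contact_force: [1.3, 10.7, -0.2]
opening: 0.175
clock 4.42 pos [612.  174.2 152.4] op 0.175 F [ 1.3 10.7 -0.2] T [ 1.84 -0.21 -0.08]
F stand axes x,yin,z -1.2 10.8 -0.2
turn needed (tool deg) [0.04 0.11 0.55] q [ 0.28  0.47  1.68 -0.01  1.    2.08]
shift cm now axes [ 0.03  0.24 -0.12] desired axes [ 0.03  0.24 -0.12]
```

```bash
python3 -m crank '[[0,0,0,0,0,0,-1],[0,0,0,0,0,0.8,-1],[0,0,0,0,0,0.8,-1],[0,0,0,0,0,0.8,-1],[0,0,0,0,0,0.8,-1],[0,0,0,0,0,0.6,-1],[0,0,0,0,0,0.4,-1],[0,0,0,0,0,0,-1],[0,0,0,0,0,0,-1],[0,0,0,0,0,0,-1]]' 40
python3 st.py 654.6 163.9 150
```

```text
clock: 5.25
eef_pos: [652.5, 165.1, 152.3]
tcp_rot: [-1.586, -0.01, -1.802]
contact_force: [-4.8, 0.3, 2.2]
opening: 0.169
clock 5.25 pos [652.5 165.1 152.3] op 0.169 F [-4.8  0.3  2.2] T [ 0.41  0.41 -0.03]
F stand axes x,yin,z -4.7 -0.8 2.2
turn needed (tool deg) [ 0.88 -0.    0.57] q [ 0.25  0.52  1.58 -0.    1.05  2.05]
shift cm now axes [0.06 0.23 0.23] desired axes [0.07 0.23 0.23]
```

```bash
python3 -m crank '[[0,0,0,0,0,0.4,-1],[0,0,0,0,0,0.3,-1],[0,0,0,0,0,0.2,-1],[0,0,0,0,0,0,-1],[0,0,0,0,0,0,-1],[0,0,0,0,0,0,0],[0,0,0,0,0,0,1],[0,0,0,0,0,0,1],[0,0,0,0,0,0,1],[0,0,0,0,0,0,1]]' 40
python3 st.py 520.2 243.9 220
```

```text
clock: 6.08
eef_pos: [655.9, 163.9, 151.3]
tcp_rot: [-1.603, -0.013, -1.803]
contact_force: [0.4, -0.3, -0.3]
opening: 0.874
clock 6.08 pos [655.9 163.9 151.3] op 0.874 F [ 0.4 -0.3 -0.3] T [-0.   -0.01 -0.05]
F stand axes x,yin,z 0.5 -0.2 -0.3
turn needed (tool deg) [ 1.84 -0.05  0.74] q [0.24 0.54 1.56 0.   1.08 2.04]
shift cm now axes [ -4.58  -6.44 -15.26] desired axes [ -4.68  -6.87 -15.04]
```

```bash
python3 -m crank '[[0,0,0,0,-1.5,0,1],[0,0,0,0,-1.8,0,1],[0,0,0,0,-1.8,0,1],[1.8,0,0.7,0,-1.8,0,1],[0,0,0,-1,0,-3,1],[0,0,0,-1,0,-3,1],[0,0,0,-1,0,-3,1],[0,0,0,-1,0,-3,1],[0,0,0,-0.7,0,-3,1],[0,0,0,0,0,0,1]]'
python3 st.py 520.2 243.9 118
python3 - <<'E'
from h import *
im=cams.grab_frame("scene");cv2.imwrite("pics/s2.png",cv2.resize(im[90:310,230:480],None,fx=2.6,fy=2.6,interpolation=cv2.INTER_CUBIC))
m=mask(im,"r");m[:,:370]=0;m[:,440:]=0;m[300:]=0
ys,xs=np.nonzero(m);print(xs.min(),xs.max(),ys.min(),ys.max(),xs.mean(),ys.mean())
if len(ys): print(plane("scene",[xs[ys<ys.min()+3].mean(),ys.min()+1.5],172))
E
```

```text
clock: 6.92
eef_pos: [521.2, 244.9, 222.2]
tcp_rot: [-1.566, 0.001, -1.808]
contact_force: [0.1, -0.3, 0.1]
opening: 1.0
clock 6.92 pos [521.2 244.9 222.2] op 1.0 F [ 0.1 -0.3  0.1] T [ 0.    0.03 -0.04]
F stand axes x,yin,z 0.2 -0.3 0.1
turn needed (tool deg) [-0.25 -0.35 -0.04] q [ 0.44  0.3   1.76 -0.    1.08  2.25]
shift cm now axes [ 0.13 10.42 -0.12] desired axes [ 0.13 10.42 -0.08]
392 398 185 205 394.6923076923077 194.67307692307693
[[650.86341363 164.4203115  172.        ]]
```

View pics/s2.png

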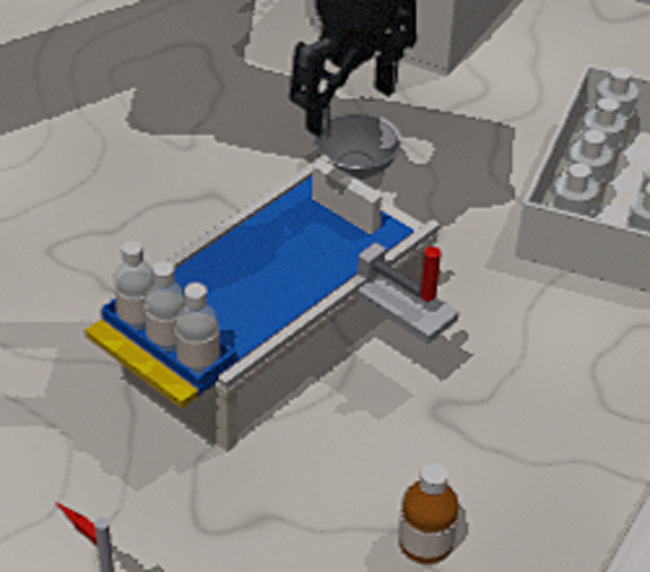

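```bash
python3 -m crank '[[-0.2,-0.3,0,0.1,1.5,-0.1,1],[0,0,0,0,1.9,0,1],[0,0,0,0,1.9,0,1],[0,0,0,0,1.9,0,1],[0,0,0,0,1.6,0,1],[0,0,0,0,0.8,0,1],[0,0,0,0,0.3,0,1],[0,0,0,0,0,0,1],[0,0,0,0,0,0,1],[0,0,0,0,0,0,1]]'
python3 st.py 520.2 243.9 118
python3 - <<'E'
from h import *
a=plane("scene",[381.7,186.4],150);b=plane("scene",[394.7,194.7],150);print(b-a,np.linalg.norm(b-a))
cv2.imwrite("pics/s3.png",cv2.resize(cams.grab_frame("scene")[90:290,280:480],None,fx=2.9,fy=2.9,interpolation=cv2.INTER_CUBIC))
E
```

```text
clock: 7.8
eef_pos: [533.6, 242.7, 123.6]
tcp_rot: [-1.556, 0.007, -1.802]
contact_force: [-0.3, -0.2, -0.0]
opening: 1.0
clock 7.8 pos [533.6 242.7 123.6] op 1.0 F [-0.3 -0.2 -0. ] T [-0.04  0.03  0.03]
F stand axes x,yin,z -0.3 -0.2 -0.0
turn needed (tool deg) [-0.85 -0.01 -0.39] q [ 0.43  0.42  1.83 -0.    0.87  2.23]
shift cm now axes [ 0.19  0.54 -1.34] desired axes [ 0.19  0.56 -1.33]
[[ 4.00758727e+01 -1.00870883e+01  1.13686838e-13]] 41.32583840674185
```

View pics/s3.png

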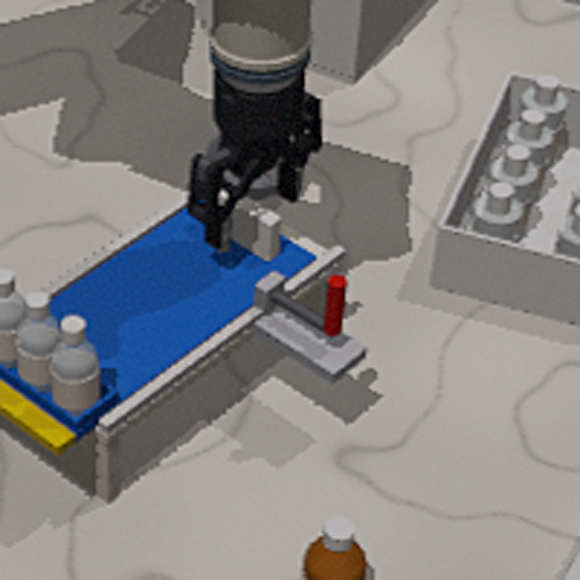

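```bash
python3 -m crank '[[-0.8,0,-0.4,0.2,0.4,-0.9,1],[0,0,0,0,0.1,-0.4,1],[0,0,0,0,0,0,1],[0,0,0,0,0,0,1],[0,0,0,0,0,0,1],[0,0,0,0,0,0,1],[0,0,0,0,0,0,1],[0,0,0,0,0,0,1],[0,0,0,0,0,0,1],[0,0,0,0,0,0,1]]'
python3 st.py 520.2 243.9 118
```

```text
clock: 8.68
eef_pos: [520.4, 244.9, 121.0]
tcp_rot: [-1.567, 0.002, -1.801]
contact_force: [-0.3, 0.5, 0.3]
opening: 1.001
clock 8.68 pos [520.4 244.9 121. ] op 1.001 F [-0.3  0.5  0.3] T [ 0.01  0.01 -0.03]
F stand axes x,yin,z -0.4 0.4 0.3
turn needed (tool deg) [-0.19  0.03 -0.13] q [ 0.44  0.42  1.85 -0.    0.87  2.24]
shift cm now axes [0.1 0.3 0. ] desired axes [0.1 0.3 0. ]
```

```bash
python3 -m crank '[[0,0,0,0.1,0.3,0,1],[-0.2,0,-0.1,0,0.1,0,1],[0,0,0,0,0,0,-1],[0,0,0,0,0,0,-1],[0,0,0,0,0,0,-1],[0,0,0,0,0,0,-1],[0,0,0,0,0,0,-1],[0,0,0,0,0,0,-1],[0,0,0,0,0,0,-1],[0,0,0,0,0,0,-1]]' 50
python3 st.py 520.2 243.9 118
```

```text
clock: 9.52
eef_pos: [520.4, 243.8, 116.4]
tcp_rot: [-1.571, 0.0, -1.801]
contact_force: [0.5, 0.0, -0.2]
opening: 0.183
clock 9.52 pos [520.4 243.8 116.4] op 0.183 F [ 0.5  0.  -0.2] T [-0.06 -0.02  0.01]
F stand axes x,yin,z 0.5 0.1 -0.2
turn needed (tool deg) [ 0.03  0.03 -0.02] q [0.44 0.43 1.85 0.   0.87 2.24]
shift cm now axes [-0.01 -0.16 -0.02] desired axes [-0.01 -0.16 -0.02]
```

```bash
python3 -m crank '[[0,0,0,0,0,0,-1],[0,0,0,0,0,0,-1],[0,0,0,0.2,0,0,-1],[0,0,0,0.4,0,0,-1],[0,0,0,0.5,0,0,-1],[0,0,0,0.5,0,0,-1],[0,0,0,0.4,0,0,-1],[0,0,0,0.2,0,0,-1],[0,0,0,0,0,0,-1],[0,0,0,0,0,0,-1]]' 100
python3 st.py 484.6 92.8 116.4
```

```text
clock: 10.35
eef_pos: [515.7, 221.4, 117.0]
tcp_rot: [-1.57, 0.004, -1.803]
contact_force: [1.9, 3.6, -0.5]
opening: 0.176
clock 10.35 pos [515.7 221.4 117. ] op 0.176 F [ 1.9  3.6 -0.5] T [0.38 0.03 0.03]
F stand axes x,yin,z 1.0 4.0 -0.5
turn needed (tool deg) [-0.06 -0.03 -0.22] q [0.4  0.41 1.88 0.   0.86 2.2 ]
shift cm now axes [ 1.323e+01  1.000e-02 -7.000e-02] desired axes [13.23  0.06 -0.08]
```

```bash
python3 -m crank '[[0,0,-0.2,0,0.06,0,-1],[0,0,0,0.3,0.03,0,-1],[0,0,0,0.6,0.03,0,-1],[0,0,0,0.7,0.03,0,-1],[0,0,0,0.8,0.03,0,-1],[0,0,0,0.8,0.03,0,-1],[0,0,0,0.7,0.03,0,-1],[0,0,0,0.5,0.03,0,-1],[0,0,0,0.2,0.03,0,-1],[0,0,0,0,0,0,-1]]' 100
python3 st.py 484.6 92.8 116.4
python3 - <<'E'
from h import *
cv2.imwrite("pics/s4.png",cv2.resize(cams.grab_frame("scene")[130:350,230:430],None,fx=2.7,fy=2.7,interpolation=cv2.INTER_CUBIC))
E
```

```text
clock: 11.18
eef_pos: [507.9, 178.7, 117.2]
tcp_rot: [-1.565, 0.007, -1.804]
contact_force: [-0.3, 2.3, 1.9]
opening: 0.173
clock 11.18 pos [507.9 178.7 117.2] op 0.173 F [-0.3  2.3  1.9] T [ 0.13  0.58 -0.24]
F stand axes x,yin,z -0.8 2.2 1.9
turn needed (tool deg) [-0.32 -0.13 -0.42] q [0.33 0.37 1.93 0.   0.83 2.14]
shift cm now axes [ 8.9   0.01 -0.28] desired axes [ 8.9   0.08 -0.3 ]
```

View pics/s4.png

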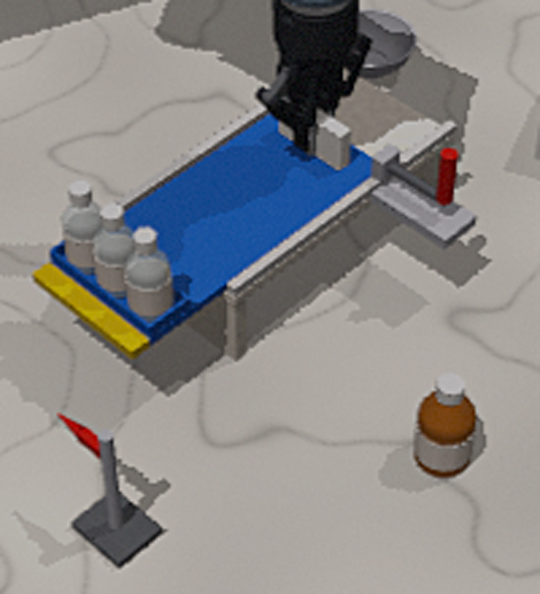

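```bash
python3 -m crank '[[-0.3,0,-0.4,0,0.08,-0.1,-1],[0,0,0,0,0.05,0,-1],[0,0,0,0,0.05,0,-1],[0,0,0,0,0.05,0,-1],[0,0,0,0,0.05,0,-1],[0,0,0,0,0.05,0,-1],[0,0,0,0,0.05,0,-1],[0,0,0,0,0.05,0,-1],[0,0,0,0,0.05,0,-1],[0,0,0,0,0.05,0,-1]]' 100
python3 st.py 484.6 92.8 116.4
```

```text
clock: 12.07
eef_pos: [507.2, 179.0, 116.4]
tcp_rot: [-1.571, -0.006, -1.8]
contact_force: [-3.0, -2.4, 10.4]
opening: 0.174
clock 12.07 pos [507.2 179.  116.4] op 0.174 F [-3.  -2.4 10.4] T [ 0.62  0.32 -0.18]
F stand axes x,yin,z -2.4 -3.0 10.4
turn needed (tool deg) [-0.01  0.11  0.33] q [ 0.34  0.38  1.92 -0.01  0.84  2.14]
shift cm now axes [ 8.9   0.05 -0.24] desired axes [ 8.9   0.   -0.22]
```

```bash
python3 -m crank '[[0,0,0.2,0,0.05,0,-1],[0,0,0,0.3,0.05,-0.03,-1],[0,0,0,0.5,0.05,-0.03,-1],[0,0,0,0.7,0.05,-0.03,-1],[0,0,0,0.8,0.05,-0.03,-1],[0,0,0,0.8,0.05,-0.03,-1],[0,0,0,0.7,0.05,-0.03,-1],[0,0,0,0.5,0.05,-0.03,-1],[0,0,0,0.2,0.05,0,-1],[0,0,0,0,0.05,0,-1]]' 100
python3 st.py 484.6 92.8 116.4
```

```text
clock: 12.9
eef_pos: [499.9, 143.4, 116.8]
tcp_rot: [-1.565, 0.009, -1.8]
contact_force: [-1.0, -0.2, 8.1]
opening: 0.174
clock 12.9 pos [499.9 143.4 116.8] op 0.174 F [-1.  -0.2  8.1] T [-0.74  0.92 -0.14]
F stand axes x,yin,z -0.9 -0.4 8.1
turn needed (tool deg) [-0.34  0.13 -0.5 ] q [0.27 0.35 1.97 0.01 0.81 2.07]
shift cm now axes [ 5.27 -0.01 -0.34] desired axes [ 5.27  0.04 -0.33]
```

```bash
python3 -m crank '[[-0.3,0,-0.5,0,0.06,-0.05,-1],[0,0,-0.1,0.2,0.06,-0.03,-1],[0,0,-0.1,0.4,0.06,-0.03,-1],[0,0,-0.1,0.6,0.06,-0.03,-1],[0,0,-0.1,0.6,0.06,-0.03,-1],[0,0,-0.1,0.6,0.06,-0.03,-1],[0,0,-0.1,0.5,0.06,-0.03,-1],[0,0,-0.1,0.3,0.06,-0.03,-1],[0,0,-0.1,0.2,0.06,0,-1],[0,0,0,0,0.06,0,-1]]' 100
python3 st.py 484.6 92.8 116.4
python3 - <<'E'
from h import *
im=cams.grab_frame("scene");cv2.imwrite("pics/s5.png",cv2.resize(im[130:350,210:430],None,fx=2.6,fy=2.6,interpolation=cv2.INTER_CUBIC))
cv2.imwrite("pics/s5f.png",im)
im=cams.grab_frame("top");cv2.imwrite("pics/t5.png",im)
cv2.imwrite("pics/t5c.png",cv2.resize(im[160:310,200:430],None,fx=3.2,fy=3.2,interpolation=cv2.INTER_CUBIC))
E
```

```text
clock: 13.73
eef_pos: [494.9, 121.3, 116.4]
tcp_rot: [-1.565, 0.0, -1.8]
contact_force: [-1.5, -6.1, 16.6]
opening: 0.173
clock 13.73 pos [494.9 121.3 116.4] op 0.173 F [-1.5 -6.1 16.6] T [-0.82  0.93 -0.08]
F stand axes x,yin,z -0.1 -6.3 16.6
turn needed (tool deg) [-0.35  0.11 -0.03] q [ 0.24  0.34  1.99 -0.    0.81  2.04]
shift cm now axes [ 3.01 -0.   -0.35] desired axes [ 3.01 -0.   -0.35]
```

View pics/s5.png

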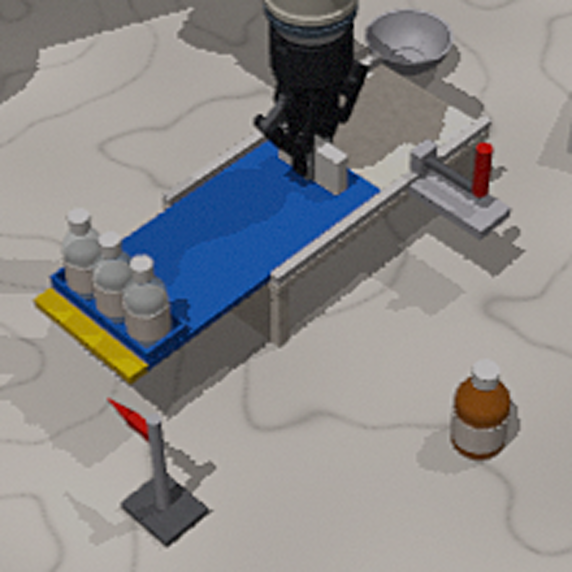

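View pics/t5c.png

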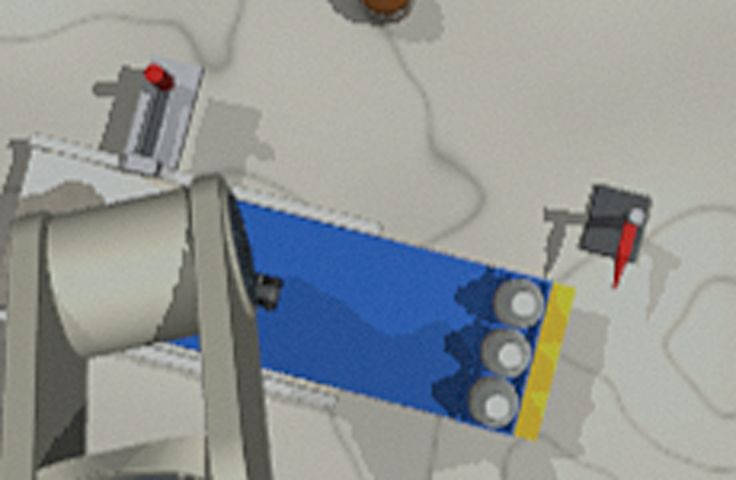

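```bash
cat > gap.py <<'E'
import sys
from h import *
a=np.radians(76.75);yi=np.array([np.cos(a),np.sin(a)]);xo=np.array([yi[1],-yi[0]])
def go(n,im):
    m=mask(im,"y");k,l,s,c=cv2.connectedComponentsWithStats(m)
    if n=="scene": m[:, :200]=0;m[350:]=0
    else: m[:,450:]=0;m[300:]=0
    k,l,s,c=cv2.connectedComponentsWithStats(m);j=1+np.argmax(s[1:,4])
    ct=max(cv2.findContours((l==j).astype(np.uint8),0,1)[0],key=cv2.contourArea)[:,0]
    P=plane(n,ct,100)[:,:2]; q=np.c_[P@xo,P@yi]
    xm,xM=q[:,0].min(),q[:,0].max()
    bins=np.linspace(xm+8,xM-8,13);o=[]
    for b0,b1 in zip(bins[:-1],bins[1:]):
        w=q[(q[:,0]>=b0)&(q[:,0]<b1)]
        if len(w): o.append(w[w[:,1].argmin()])
    o=np.array(o);f=np.polyfit(o[:,0],o[:,1],1)
    xc=(xm+xM)/2
    m=mask(im,"r");m[:220]=0
    if n=="scene": m[:, :200]=0;m[:,300:]=0;m[340:]=0
    else: m[:,:380]=0;m[:,410:]=0;m[260:]=0
    ys,xs=np.nonzero(m);i=np.argmin(xs) if n=="scene" else np.argmax(ys)
    t=plane(n,[xs[i],ys[i]],104)[0,:2]
    print(n,"edge xc %.1f w %.1f y at mid %.1f slope deg %.2f"%(xc,xM-xm,np.polyval(f,xc),np.degrees(np.arctan(f[0]))),"tip x %.1f y %.1f"%(t@xo,t@yi),"gap mm %.1f"%(np.polyval(f,xc)-t@yi), "at tip side %.1f"%(np.polyval(f,xM)-t@yi))
if __name__=="__main__":
    if len(sys.argv)>1:
        for n,f in (("scene",sys.argv[1]),("top",sys.argv[2])): go(n,cv2.imread(f))
    else:
        for n in("scene","top"): go(n,cams.grab_frame(n))
E
python3 gap.py pics/scene0.png pics/top0.png; python3 gap.py pics/s5f.png pics/t5.png
```

```text
scene edge xc 452.2 w 129.6 y at mid 67.0 slope deg -0.25 tip x 530.5 y -88.1 gap mm 155.1 at tip side 154.8
top edge xc 450.7 w 127.2 y at mid 69.0 slope deg 0.15 tip x 531.0 y -88.2 gap mm 157.2 at tip side 157.4
scene edge xc 455.3 w 129.5 y at mid -58.5 slope deg 0.21 tip x 530.5 y -88.1 gap mm 29.6 at tip side 29.8
top edge xc 453.8 w 126.7 y at mid -56.8 slope deg 0.25 tip x 531.0 y -88.2 gap mm 31.5 at tip side 31.7
```

```bash
python3 -m crank '[[-0.3,0,-0.1,0,0.06,0,-1],[0,0,-0.1,0.2,0.06,-0.03,-1],[0,0,-0.1,0.4,0.06,-0.03,-1],[0,0,-0.1,0.6,0.06,-0.03,-1],[0,0,-0.1,0.6,0.06,-0.03,-1],[0,0,-0.1,0.6,0.06,-0.03,-1],[0,0,-0.1,0.5,0.06,-0.03,-1],[0,0,-0.1,0.3,0.06,-0.03,-1],[0,0,-0.1,0.1,0.06,0,-1],[0,0,0,0,0.06,0,-1]]' 100
python3 st.py 484.6 92.8 116.4; python3 gap.py
```

```text
clock: 14.67
eef_pos: [489.8, 99.7, 116.4]
tcp_rot: [-1.566, -0.001, -1.8]
contact_force: [-3.1, -4.0, 15.8]
opening: 0.176
clock 14.67 pos [489.8  99.7 116.4] op 0.176 F [-3.1 -4.  15.8] T [-0.36  0.94 -0.02]
F stand axes x,yin,z -2.1 -4.6 15.8
turn needed (tool deg) [-0.28  0.09  0.06] q [ 0.2   0.33  2.01 -0.    0.8   2.  ]
shift cm now axes [ 0.79 -0.   -0.35] desired axes [ 0.79 -0.   -0.35]
scene edge xc 455.3 w 129.9 y at mid -80.5 slope deg 0.34 tip x 530.5 y -88.1 gap mm 7.6 at tip side 8.0
top edge xc 453.8 w 127.3 y at mid -78.9 slope deg 0.14 tip x 531.0 y -88.2 gap mm 9.3 at tip side 9.5
```

```bash
python3 -m crank '[[-0.2,0,0,0,0.06,0,-1],[0,0,0,0.2,0.06,0,-1],[0,0,-0.1,0.3,0.06,0,-1],[0,0,-0.1,0.3,0.06,0,-1],[0,0,-0.1,0.2,0.06,0,-1],[0,0,-0.1,0.1,0.06,0,-1],[0,0,0,0,0.06,0,-1],[0,0,0,0,0.06,0,-1],[0,0,0,0,0.06,0,-1],[0,0,0,0,0.06,0,-1]]' 100
python3 st.py 484.6 92.8 116.4; python3 gap.py
```

```text
clock: 15.6
eef_pos: [489.0, 96.3, 116.4]
tcp_rot: [-1.57, -0.001, -1.798]
contact_force: [-2.9, 0.1, 14.7]
opening: 0.173
clock 15.6 pos [489.   96.3 116.4] op 0.173 F [-2.9  0.1 14.7] T [ 0.32  0.58 -0.15]
F stand axes x,yin,z -2.9 -0.6 14.7
turn needed (tool deg) [-0.06  0.21  0.06] q [ 0.19  0.33  2.01 -0.    0.81  1.99]
shift cm now axes [ 0.44  0.   -0.35] desired axes [ 0.44  0.   -0.35]
scene edge xc 455.1 w 129.5 y at mid -83.9 slope deg 0.19 tip x 530.5 y -88.1 gap mm 4.2 at tip side 4.4
top edge xc 453.9 w 127.5 y at mid -82.4 slope deg -0.06 tip x 531.0 y -88.2 gap mm 5.8 at tip side 5.8
```

```bash
python3 -m crank '[[0,0,0,0.1,0.06,0,-1],[0,0,0,0.3,0.06,0,-1],[0,0,-0.1,0.3,0.06,0,-1],[0,0,-0.1,0.3,0.06,0,-1],[0,0,-0.1,0.2,0.06,0,-1],[0,0,0,0,0.06,0,-1],[0,0,0,0,0.06,0,-1],[0,0,0,0,0.06,0,-1],[0,0,0,0,0.06,0,-1],[0,0,0,0,0.06,0,-1]]' 100
python3 st.py 484.6 92.8 116.4; python3 gap.py
python3 - <<'E'
from h import *
im=cams.grab_frame("scene");cv2.imwrite("pics/s6.png",cv2.resize(im[130:350,210:430],None,fx=2.6,fy=2.6,interpolation=cv2.INTER_CUBIC))
im=cams.grab_frame("top")
cv2.imwrite("pics/t6c.png",cv2.resize(im[190:310,300:430],None,fx=4.5,fy=4.5,interpolation=cv2.INTER_CUBIC))
E
```

```text
clock: 16.53
eef_pos: [488.2, 93.0, 116.4]
tcp_rot: [-1.57, 0.002, -1.798]
contact_force: [-2.9, 0.5, 14.0]
opening: 0.175
clock 16.53 pos [488.2  93.  116.4] op 0.175 F [-2.9  0.5 14. ] T [-0.11  0.63 -0.24]
F stand axes x,yin,z -3.0 -0.2 14.0
turn needed (tool deg) [-0.04  0.26 -0.13] q [0.18 0.32 2.01 0.   0.8  1.98]
shift cm now axes [ 0.1  -0.   -0.35] desired axes [ 0.1  -0.   -0.35]
scene edge xc 455.1 w 129.5 y at mid -87.4 slope deg 0.32 tip x 530.5 y -88.1 gap mm 0.7 at tip side 1.0
top edge xc 454.0 w 127.3 y at mid -85.8 slope deg 0.19 tip x 531.0 y -88.2 gap mm 2.4 at tip side 2.7
```

View pics/s6.png

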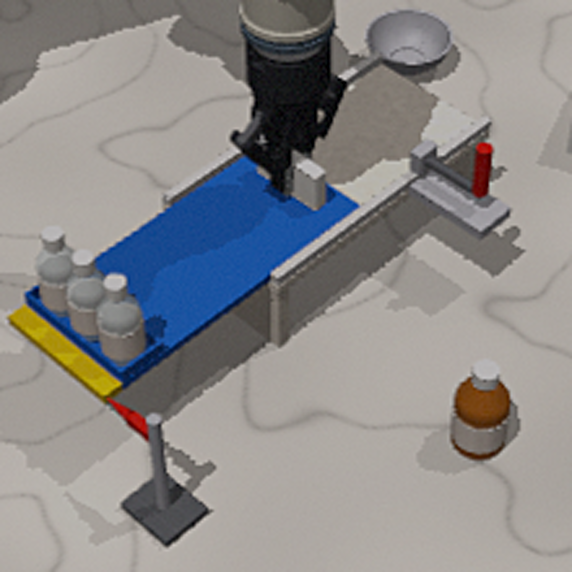

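View pics/t6c.png

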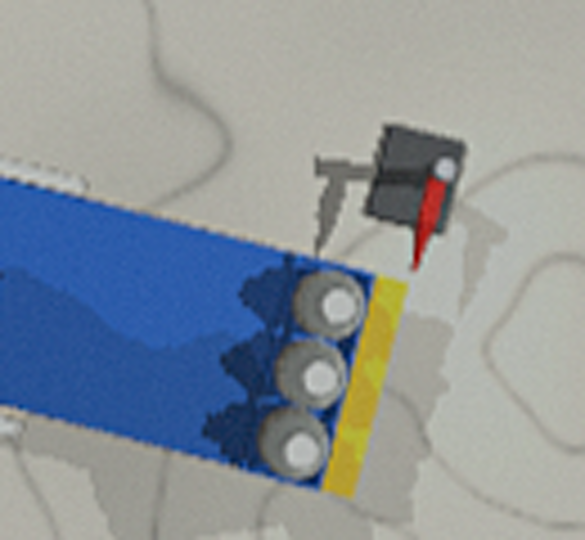

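```bash
cat > sub.py <<'E'
from h import *
a=np.radians(76.75);yi=np.array([np.cos(a),np.sin(a)]);xo=np.array([yi[1],-yi[0]])
def samp(n,im,X,Y,z):
    uv=np.array([proj(n,[*(x*xo+y*yi),z]) for x,y in zip(X,Y)],np.float32)
    return cv2.remap(im,uv[:,0].reshape(1,-1),uv[:,1].reshape(1,-1),cv2.INTER_LINEAR)[0].astype(float)
for n in("scene","top"):
    ims=[cams.grab_frame(n).astype(np.float32) for _ in range(2)];im=sum(ims)/2
    t=np.arange(-110,-60,.25);e=[]
    for x in np.arange(400,510,5):
        p=samp(n,im,np.full(t.size,x),t,100);v=p[:,2]-p[:,0]  # red-blue : yellow high
        i=np.argmax(v[t>-98]) + (t<=-98).sum(); 
        base=np.median(v[:25]);pk=np.max(v[(t>-85)&(t<-72)]);h=(base+pk)/2
        k=np.nonzero(v>h)[0][0];e.append((x,t[k]))
    e=np.array(e);f=np.polyfit(*e.T,1);print(n,"edge y at 454: %.1f"%np.polyval(f,454),"at 531 %.1f"%np.polyval(f,531),"resid",np.std(e[:,1]-np.polyval(f,e[:,0])).round(2))
    t=np.arange(-105,-70,.25)
    for x in(531,534,537,540,545,550):
        p=samp(n,im,np.full(t.size,x),t,104);v=p[:,2]-p[:,1];v=np.clip(v-30,0,None)
        print("  tip x",x,"y %.1f"%((v*t).sum()/max(v.sum(),1)),"amp",v.max().round(0))
E
python3 sub.py
```

```text
Traceback (most recent call last):
  File "sub.py", line 10, in <module>
    p=samp(n,im,np.full(t.size,x),t,100);v=p[:,2]-p[:,0]  # red-blue : yellow high
  File "sub.py", line 4, in samp
    uv=np.array([proj(n,[*(x*xo+y*yi),z]) for x,y in zip(X,Y)],np.float32)
                 ~~~~^^^^^^^^^^^^^^^^^^^^
  File "h.py", line 17, in proj
    i=cams.camera_info(n);K=np.array(i["intrinsics"]);V=np.array(i["view"])
ValueError: time passes only in moves, steps and waits
```

```bash
python3 - <<'E'
s=open('h.py').read()
s=s.replace("def ray(","_C={}\ndef info(n):\n    if n not in _C: _C[n]=cams.camera_info(n)\n    return _C[n]\ndef ray(",1).replace("i=cams.camera_info(n);","i=info(n);")
open('h.py','w').write(s)
E
python3 sub.py; python3 st.py
```

```text
scene edge y at 454: -89.1 at 531 -89.0 resid 0.19
  tip x 531 y -87.3 amp 109.0
  tip x 534 y -87.1 amp 100.0
  tip x 537 y -86.9 amp 124.0
  tip x 540 y -87.0 amp 134.0
  tip x 545 y -86.8 amp 125.0
  tip x 550 y -86.8 amp 120.0
top edge y at 454: -87.1 at 531 -87.0 resid 0.2
  tip x 531 y -88.2 amp 86.0
  tip x 534 y -88.0 amp 103.0
  tip x 537 y -87.9 amp 86.0
  tip x 540 y -87.9 amp 99.0
  tip x 545 y -87.8 amp 106.0
  tip x 550 y -88.2 amp 111.0
clock 17.03 pos [488.2  92.9 116.4] op 0.176 F [-3.4  0.9 14.1] T [-0.15  0.67 -0.17]
F stand axes x,yin,z -3.6 0.1 14.1
turn needed (tool deg) [-0.04  0.25 -0.13] q [0.18 0.32 2.01 0.   0.8  1.98]
```

```bash
python3 - <<'E'
from h import *
im=cams.grab_frame("scene")
cv2.imwrite("pics/s7.png",cv2.resize(im[240:305,208:280],None,fx=9,fy=9,interpolation=cv2.INTER_NEAREST))
E
```

```text
(no output)
```

View pics/s7.png

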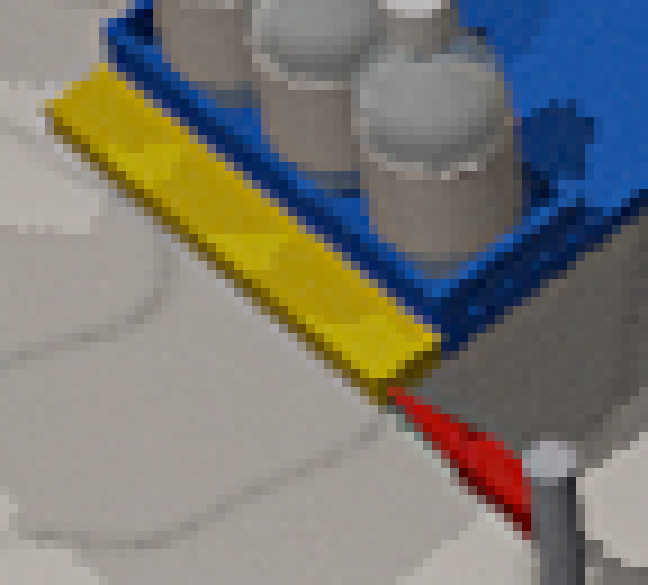

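```bash
python3 st.py; python3 - <<'E'
from h import *
im=cams.grab_frame("scene");m=mask(im,"r");m[:,:370]=0;m[:,440:]=0;m[250:]=0
ys,xs=np.nonzero(m);print("knob moved",plane("scene",[xs.mean(),ys.mean()],150)-plane("scene",[381.7,186.4],150))
print(np.round(r.sense()["qvel"],4)); order.sign_off()
E
```

```text
clock 17.08 pos [488.2  93.  116.4] op 0.174 F [-2.5  0.6 13.5] T [-0.14  0.73 -0.19]
F stand axes x,yin,z -2.5 0.0 13.5
turn needed (tool deg) [-0.05  0.25 -0.14] q [0.18 0.32 2.01 0.   0.8  1.98]
knob moved [[ 3.98298283e+01 -9.75854061e+00  1.13686838e-13]]
[-0.0013  0.0002  0.0006  0.001  -0.0012 -0.0003]
the job is handed in; nothing more can be done
```

I drew the bolt back, gripped the white handle at 100 N, and slid the board out about 155 mm. I signed off at 17.1 s, still holding it level with its outer edge at the pointer.

Last checks:
- **Bolt:** the camera shows the knob moved about 41 mm, while the tool travelled about 45 mm to the end stop. These differ by 4 mm, but both are past the 36 mm limit.
- **Edge against pointer:** the two views disagreed by about 3 mm. The top view put the edge about 1 mm short of the tip. The scene view put it up to 1.8 mm past, but its edge fit partly took in the yellow front face. I judged it level within about 1 mm and left it there.
- **Hold:** the arm was still, with the gripper within about 0.15° of upright, pressing the board down with about 14 N. I inferred that the board is level from the gripper and did not measure it directly.
- **During the slide:** the handle end read 0.6 to 0.8 mm high early on, so it may have lifted slightly there. I added down-pressure after that; it read 0.4 mm high once more, then stayed at its starting height to the end.
- **Bottles and other things:** all three bottles were standing in the last pictures. I saw nothing else on the counter moved, though I did not measure that.

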